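Show the next specimen in the dust-covered case

ROBOT

A 6-joint arm with a two-finger parallel gripper is mounted at the origin on a cart in front of the work surface, level with it; the furniture and walls round the work are solid. World frame = base frame: x ahead of the robot, y to its left, z up, the work surface at z = 0. Lengths are in mm, angles in rad, forces in N, time in s.
With the tool pointing down it reaches from about 350 to 975 mm from the base axis. Payload 7.1 kg.
Tool frame: the origin (TCP) lies on the front face of the gripper's body, between the roots of the fingers; the fingertips stand 80 mm ahead of it and the grasp point (between the pads) lies 61 mm ahead of it; z points along the fingers, y is the line along which they close (so a half turn about z gives the same grasp; the last joint's range is limited). The gripper opens to 88 mm and grips with 3 to 60 N. Pads are 20 mm wide; open, the fingers measure 115 mm over their backs; the gripper's body (75 mm by 178 mm) begins 61 mm behind the grasp point.
Start: joints at [-1.327, 0.423, 1.63, -0, 1.089, -0.019], TCP at [162.385, -603.52, 302.675] pointing down, gripper open.
Joint ranges: [-3, 3], [-0.9, 2.11], [0.09, 2.58], [-1.31, 4.45], [0.11, 2.69], [-2.54, 2.54]. Speed limits (rad/s): [2.39, 2.39, 3.01, 3.14, 3.14, 3.14].

INTERFACE

Orientations are given as a rotation vector (axis times angle).
In Python, from workcell import readout, vision, close_job gives the robot as it stands.
- The arm moves only by the tool servo_tool, never from a script. Its argument "plan" is a list that holds one entry, the list of rows, each a list of 7 numbers: the gripper command: -1 is fully open, 1 is shut, values between are in proportion, then the shift along the world's x, y, z in units of 40 mm (1.0 is 40 mm), then the turn, a rotation vector about the world's x, y, z in units of 5 degrees (1.0 is 5 degrees). A call has 1 to 5 rows; each row shifts and turns the commanded pose from where the row before left it; what a row does not reach is not made up. A row lasts 1/12 s, in which the tool goes at most 41.7 mm and 7.16 degrees, less where a joint would pass 70% of its speed; a pose out of reach is approached as far as the arm can. A call is refused whole if a number of a shift passes 1 or a number of a turn 1, either way. A call with a gripper value outside its range is refused whole. The fingers move at their own pace and stop on an object; the grip force is fixed at half the most. Time passes only in rows, so rows that do not move let the fingers close. It gives the time, the measured TCP pose, the force, the opening and the grip force at its end, in the units of the state.
- readout.get_obs(): the state, without advancing time (a new reading comes with each control period).
- vision.get_image(name): name is "scene" or "top" or "wrist"; returns the picture (384x512x3 uint8, red, green, blue); there is no depth.
- vision.camera_params(name): a dict with "fx", "fy", "cx", "cy" (pixels), "rvec" (rotation vector, rad) and "tvec" (3), from world to camera coordinates, as OpenCV has them; the wrist camera has in their place "hand_eye" (4x4, takes a point from camera to tool coordinates, whose origin is the TCP and whose axes are the flange's). Camera axes: x right, y down, z forward; pixel columns grow to the right and rows downward; lengths in mm; the calibration is good to about 2 mm. The wrist camera is an equidistant fisheye: a pixel r from the principal point sees the ray r / f radians off the axis. A picture is of the moment at which its call begins: read the wrist's pose just before it. camera_params takes no time and is no camera call.
- close_job(): hands the job in; it is judged then, once.
The state is a dict: "t": time; "qpos": joint angles; "qvel": joint speeds; "joint_torque": joint torques, N m; "ee_pos": TCP position; "orientation": TCP orientation; "ft_force": force on the tool from outside, world axes, zero at the start; "moment": the same for the moment, N m; "width": finger opening in mm; "grasp_force": force on a finger pad.
Only numpy, scipy, OpenCV 4.12 (cv2) and the standard library are available. Lean on these libraries where they do the work, as an engineer would, in place of code of your own. Each camera call takes 0.05 s, during which the arm holds its last target. There are 200 camera calls.

TASK

Show the inspector which specimen is to be tested next: slide the clear cover of the grey storage case all the way back, then point down at the centre of the cream-coloured specimen with your fingertips one to two centimetres above its polished face, and stay there for at least two seconds. Then slide the cover fully shut again to keep the dust out. The polished faces must stay untouched and nothing may be picked up or shifted out of its place.

Things in the scene. Friction and masses are not known exactly. Their poses are not given: they have to be found in the camera images.
- case: grey storage case, fixed on the bench, 180 (x) x 196 (y) x 50 mm high. Origin: centre of its underside, on the bench top. x points from its front (specimens, robot side) to its back (tool well), z up. Round pockets in a row at x = -42, y = 58, 0, -58 mm, floor 14 mm above the bench. Side walls (|y| > 84 mm) and front wall are 50 mm high; open tool well at x = 9 to 83 mm, rear wall 35 mm high.
- cover (a joint): how far the clear sliding cover is pushed back along the case's +x, in m: 0 = shut (over the specimens, against the front wall), 0.077 = fully back (at its stop, over the tool well). Runs level in rails with about 1.5 N of friction plus light damping, stays where it is left, cannot be lifted off.
- cover_bar (a point): centre of the upright aluminium push bar on the clear cover, 58.5 mm above the bench; case's axes, moves with the cover (x = -42, y = 0 mm in the case when shut). Bar: 10 mm thick (x), 90 mm long (y), 13.5 mm above and below this point. Below it a 24 mm wide foot, top 47 mm above the bench, on the 4 mm cover sheet (80 mm in x, 172 mm in y), top 44 mm above the bench.
- mount_cream_face (a point): centre of the polished top face of the cream-coloured resin specimen, the one to point at: cylinder 30 mm in diameter, 20 mm high, standing loose in one of the pockets, face 34 mm above the bench. z up.
- mount_black_a_face (a point): centre of the top face of a black resin specimen, 30 mm in diameter, 16 mm high, in another pocket, face 30 mm above the bench
- mount_black_b_face (a point): centre of the top face of the other black resin specimen, 30 mm in diameter, 18 mm high, in another pocket, face 32 mm above the bench
- mount_cream: the cream specimen; origin at the centre of its underside
- mount_black_a: the 16 mm high black specimen; origin at the centre of its underside
- mount_black_b: the 18 mm high black specimen; origin at the centre of its underside
- tweezers: steel tweezers, 12 x 124 x 6 mm, lying loose in the tool well; bystander; origin at the centre of the underside. Another fixed obstacle, the diamond tester with its camera, stands right of the case at x > 0.33 m, y < -0.31 m of the robot's base frame, up to 640 mm high.
- loupe: black folding loupe, 50 x 36 x 18 mm, lying loose on the bench left of the case; bystander; origin at the centre of the underside. Behind it stands the tall cream hardness tester, a fixed obstacle up to 870 mm high that always fills x > 0.41 m, y = 0.11 to 0.39 m of the robot's base frame (handwheel bars included); in front of it the bench is free.

How it is judged:
By the outcome, as a careful person would: the job done as asked, in the order asked, and still so for the second after the job is handed in, with the robot touching nothing.
It also fails if it takes over 54 s, if anything falls off the work surface, if the arm or the gripper's body presses on something with over 40 N, if the wrist force passes 120 N, or if a joint passes its speed limit or range.

## Working session

There is one attempt and no reset: what is moved stays moved. The work goes in short steps, Python scripts to look and compute and a tool call to move; the robot and the scene stay as the last step left them, time stands still between calls to the robot, and variables do not carry over. Pictures are saved under pics/ and viewed, at most 10 in all, crops included, and the job is handed in when it is done.

Besides the shell and the picture viewer there is one more tool, called after "Call:" as name([rows], argument=value, ...), one row to a line, values as JSON. servo_tool: Moves the arm, as the interface text tells. Its arguments: {"type":"object","properties":{"plan":{"type":"array"}},"required":["plan"]}

```bash
mkdir -p pics; ls
python3 - <<'E'
from workcell import readout, vision
import cv2, numpy as np
o=readout.get_obs(); print(o['t'],o['ee_pos'],o['orientation'],o['width'])
for n in ("scene","top"):
    im=vision.get_image(n); cv2.imwrite(f"pics/{n}0.png",cv2.resize(im[:,:,::-1],(800,600),interpolation=cv2.INTER_CUBIC)); print(n,vision.camera_params(n))
print(vision.camera_params("wrist"))
E
```

```text
pics
0.0 [ 162.27598948 -603.11411315  301.90125385] [-3.11299618e+00 -4.11294076e-01  2.51647259e-04] 87.57709309900368
scene {'fx': 463.4294837699396, 'fy': 463.4294837699396, 'cx': 260.69218362807516, 'cy': 187.9202847017788, 'rvec': array([ 0.80271983, -2.40610344,  1.25927917]), 'tvec': array([420.83765795, 214.12939207, 760.56668226])}
top {'fx': 437.38739311428964, 'fy': 437.38739311428964, 'cx': 258.50898396030493, 'cy': 187.52345877686625, 'rvec': array([ 2.07848192, -2.15433525,  0.22832768]), 'tvec': array([ 17.35132112, 527.47269698, 839.403916  ])}
{'fx': 297.3186396354542, 'fy': 297.3186396354542, 'cx': 251.63620513832848, 'cy': 191.02434735612286, 'hand_eye': array([[ 5.11093024e-04, -9.55381593e-01, -2.95373915e-01,
         8.16495729e+01],
       [ 9.99999711e-01,  6.54306117e-04, -3.86016294e-04,
        -1.17536542e+00],
       [ 5.62057821e-04, -2.95373633e-01,  9.55381652e-01,
        -8.12954187e+01],
       [ 0.00000000e+00,  0.00000000e+00,  0.00000000e+00,
         1.00000000e+00]])}
```

View pics/top0.png

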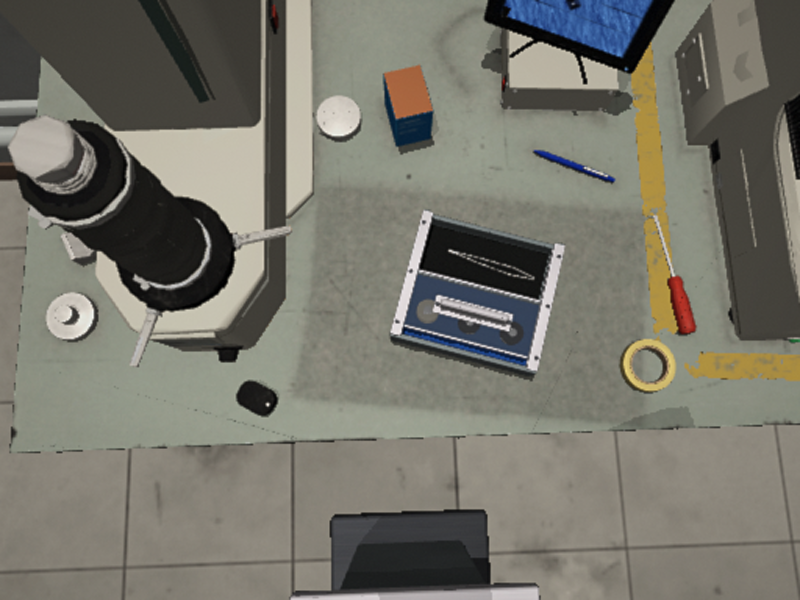

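View pics/scene0.png

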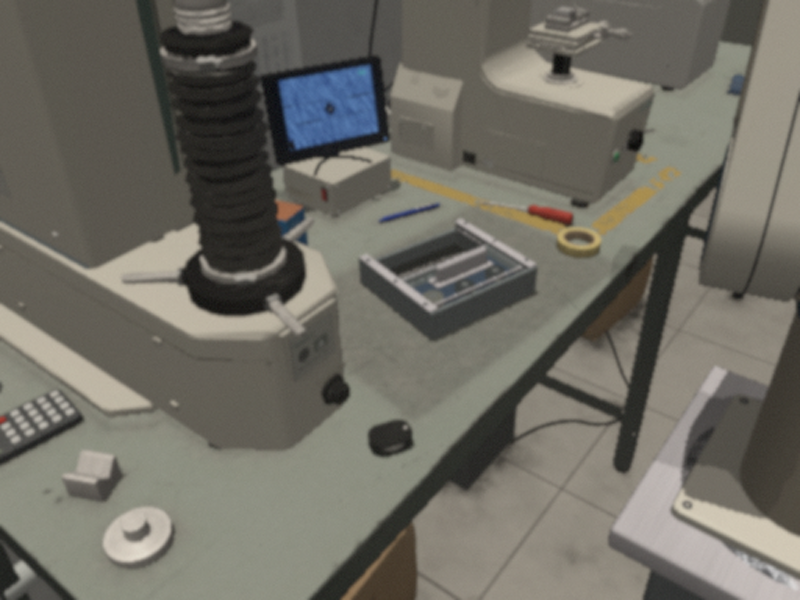

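The top view shows the case centred near (478,292), with the cover shut. The cream specimen is under the left pocket at about (427,311), the bar runs from (436,303) to (512,322), and the tweezers lie in the well. I'll enlarge it.

Run:
```python
import cv2
from workcell import vision
im=vision.get_image("top")[:,:,::-1]
c=im[125:250,240:370]
cv2.imwrite("pics/top1.png",cv2.resize(c,None,fx=4.6,fy=4.6,interpolation=cv2.INTER_CUBIC))
```

```text
(no output)
```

View pics/top1.png

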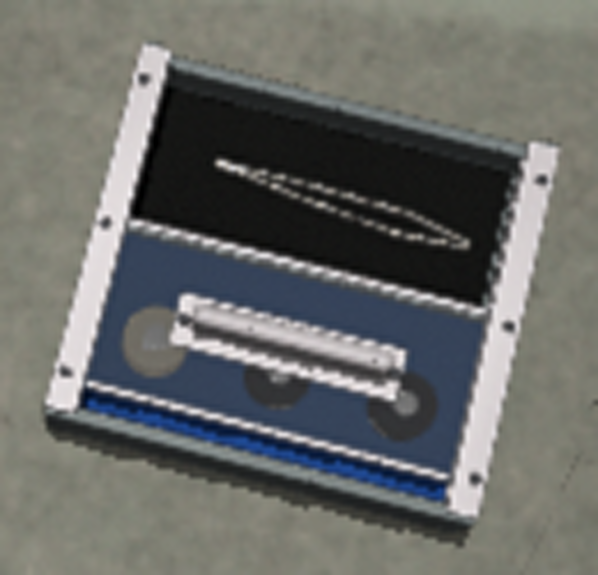

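```bash
cat > h.py <<'E'
import numpy as np, cv2
from scipy.optimize import least_squares
from scipy.spatial.transform import Rotation as R
from workcell import vision, readout
def project(p,P):
    K=np.array([[P['fx'],0,P['cx']],[0,P['fy'],P['cy']],[0,0,1]])
    return cv2.projectPoints(np.float64(p),P['rvec'],P['tvec'],K,None)[0][:,0]
def atz(px,z,P):
    M=R.from_rotvec(P['rvec']).as_matrix().T; c=-M@P['tvec']
    d=M@np.array([(px[0]-P['cx'])/P['fx'],(px[1]-P['cy'])/P['fy'],1])
    return c+d*(z-c[2])/d[2]
def world(p,case): # case x,y,yaw
    p=np.atleast_2d(p); c,s=np.cos(case[2]),np.sin(case[2])
    return np.c_[case[0]+c*p[:,0]-s*p[:,1],case[1]+s*p[:,0]+c*p[:,1],p[:,2]]
E
python3 - <<'E'
from h import *
P=vision.camera_params("top")
f=lambda u:(np.array(u)+.5)/4.6-.5+np.array([240,125])
mod=np.array([[90,98,50],[90,-98,50],[-90,-98,50],[-90,98,50]])
px=np.array([f(u) for u in [(146,44),(558,147),(478,519),(47,408)]])
r=least_squares(lambda c:(project(world(mod,c),P)-px).ravel(),[500,-100,-.2])
print(r.x,r.fun)
for n,u,z in [("cream",(156,342),34),("blkmid",(277,380),30),("blkR",(402,405),30),("barL",(197,314),72),("barR",(389,362),72),("cover back L",(131,226),44),("cover back R",(484,308),44),("cover front L",(88,387),44),("fr R",(450,473),44)]:
    w=atz(f(u),z,P); c,s=np.cos(r.x[2]),np.sin(r.x[2]); d=w[:2]-r.x[:2]
    print(n,w.round(1),np.round([c*d[0]+s*d[1],-s*d[0]+c*d[1]],1))
for p in [(-42,58,34),(-42,0,58.5),(35,0,58.5),(-42,-58,32)]: print(p,world(p,r.x).round(1))
E
```

```text
[ 5.31757707e+02 -1.00328398e+02 -2.90872622e-01] [-0.35125622 -1.56307595  0.99854651 -1.2910071   0.0406812   1.44684489
 -0.66884097  1.13366251]
cream [506.7 -32.2  34. ] [-43.6  58.1]
blkmid [488.  -86.3  30. ] [-46.    0.8]
blkR [ 474.6 -142.2   30. ] [-42.8 -56.5]
barL [511.5 -48.7  72. ] [-34.2  43.6]
barR [ 487.4 -130.7   72. ] [-33.7 -41.8]
cover back L [558.6 -22.7  44. ] [ 3.4 82.1]
cover back R [ 515.1 -179.7   44. ] [  6.8 -80.8]
cover front L [485.6  -0.6  44. ] [-72.8  82.3]
fr R [ 441.5 -158.9   44. ] [-69.6 -82. ]
(-42, 58, 34) [[508.2 -32.7  34. ]]
(-42, 0, 58.5) [[491.5 -88.3  58.5]]
(35, 0, 58.5) [[ 565.3 -110.4   58.5]]
(-42, -58, 32) [[ 474.9 -143.8   32. ]]
```

Call:
servo_tool([
  [[0.32,0,1,0,0,0,1],[0.32,0,1,0,0,0,1],[0.32,0,1,0,0,0,1],[0.32,0,1,0,0,0,1],[0.32,0,1,0,0,0,1]],
])

```text
t: 0.57
ee_pos: [162.0, -401.5, 302.2]
orientation: [-2.949, -1.082, -0.0]
ft_force: [0.5, 0.1, 0.3]
width: 57.9
grasp_force: 0.0
```

Call:
servo_tool([
  [[0.32,0,0.9,0,0,0,1],[0.32,0.3,0.9,0,0,0,1],[0.32,0.8,0.6,0,0,0,1],[0.32,0.9,0.6,0,0,0,1],[0.32,0.9,0.6,0,0,0,1]],
])

```text
t: 0.98
ee_pos: [276.3, -259.8, 303.0]
orientation: [2.646, 1.692, 0.0]
ft_force: [0.3, -1.3, -0.4]
width: 30.5
grasp_force: 0.0
```

Call:
servo_tool([
  [[0.32,0.9,0.8,0,0,0,1],[0.32,0.9,0.8,0,0,0,0.6],[0.32,0.9,0.8,-0.3,0,0,0],[0.32,0.9,0.8,-0.5,0,0,0],[0.32,0.9,0.8,-0.5,0,0,0]],
])

```text
t: 1.4
ee_pos: [427.3, -126.2, 260.6]
orientation: [2.523, 1.87, 0.002]
ft_force: [0.6, -0.1, 0.1]
width: 29.8
grasp_force: 0.0
```

Call:
servo_tool([
  [[0.32,0.55,0.25,-0.3,0,0,0],[0.32,0.5,0,-0.2,0,0,0],[0.32,0,0,0,0,0,0]],
])

```text
t: 1.65
ee_pos: [470.4, -117.0, 239.3]
orientation: [-2.522, -1.873, -0.0]
ft_force: [-0.7, 0.2, 0.7]
width: 30.1
grasp_force: 0.0
```

Run:
```python
from h import *
o=readout.get_obs(); print(o['ee_pos'],o['orientation'],o['width'],o['ft_force'])
im=vision.get_image("wrist")
cv2.imwrite("pics/w1.png",cv2.resize(im[:,:,::-1],(800,600),interpolation=cv2.INTER_CUBIC))
```

```text
[ 470.40995047 -116.96101228  239.26704088] [-2.52190161e+00 -1.87326831e+00 -1.88380910e-04] 30.05289889217995 [-0.72583656  0.15801881  0.69845081]
```

View pics/w1.png

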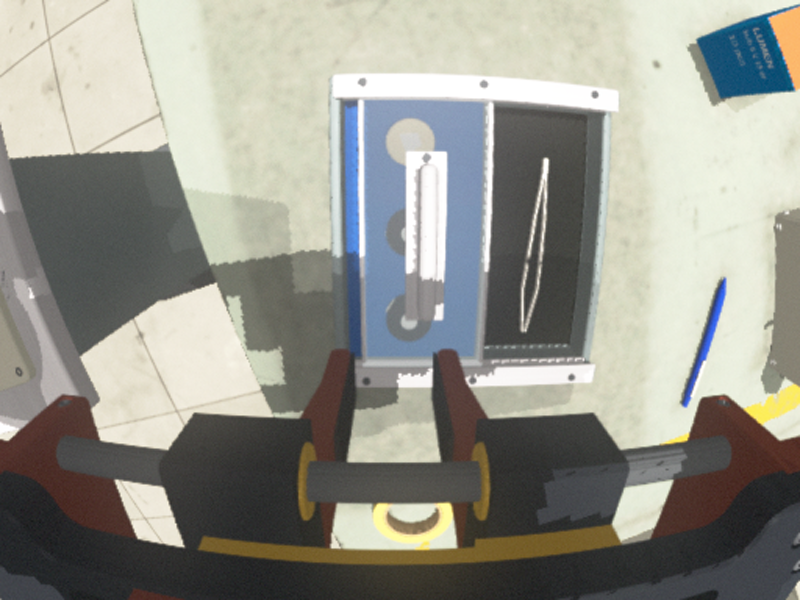

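The wrist view shows the rail's outer corners at about (333,75), (617,90), (593,381) and (336,386). The bar top runs from (429,165) to (430,316), the cream specimen is at (410,142), and the cover looks slightly ajar.

```bash
cat >> h.py <<'E'
def watz(px,z,pos,rv,W=None):
    W=W or vision.camera_params("wrist")
    d=np.array([px[0]-W['cx'],px[1]-W['cy']]); r=np.hypot(*d); th=r/W['fx']
    v=np.r_[d/r*np.sin(th),np.cos(th)]; H=W['hand_eye']; M=R.from_rotvec(rv).as_matrix()
    c=M@H[:3,3]+pos; v=M@H[:3,:3]@v
    return c+v*(z-c[2])/v[2]
def tocase(w,c):
    d=np.asarray(w)[:2]-c[:2]; return np.array([np.cos(c[2])*d[0]+np.sin(c[2])*d[1],-np.sin(c[2])*d[0]+np.cos(c[2])*d[1]])
E
python3 - <<'E'
from h import *
o=readout.get_obs(); g=lambda u,z:watz((np.array(u)+.5)*.64-.5,z,o['ee_pos'],o['orientation'])
mod=np.array([[-90,98,50],[90,98,50],[90,-98,50],[-90,-98,50]])
ws=np.array([g(u,50) for u in [(333,75),(617,90),(593,381),(336,386)]])
r=least_squares(lambda c:(world(mod,c)-ws)[:,:2].ravel(),[531,-100,-.29]); print(r.x,r.fun.round(1))
for n,u,z in [("cream",(410,142),34),("barL",(429,165),72),("barR",(430,316),72),("cback",(488,230),44),("cfront",(361,230),44)]:
    w=g(u,z); print(n,w.round(1),tocase(w,r.x).round(1))
E
```

```text
[ 5.27218787e+02 -9.74125112e+01 -2.94623741e-01] [-3.6  2.1  3.5 -0.7  1.2 -1.3 -1.1 -0.1]
cream [504.4 -30.5  34. ] [-41.2  57.4]
barL [509.  -46.2  72. ] [-32.3  43.7]
barR [ 486.5 -127.5   72. ] [-30.3 -40.7]
cback [534.7 -94.6  44. ] [6.4 4.8]
cfront [460.8 -72.9  44. ] [-70.7   4.2]
```

Call:
servo_tool([
  [[0.32,0.35,0.37,-0.3,0,0,0],[0.32,0.35,0.36,-0.7,0,0,0],[0.32,0,0,-0.7,0,0,0],[0.32,0,0,-0.2,0,0,0],[0.32,0,0,0,0,0,0]],
])

```text
t: 2.12
ee_pos: [493.4, -88.9, 163.2]
orientation: [-2.522, -1.867, 0.006]
ft_force: [-0.6, -0.2, 0.2]
width: 29.9
grasp_force: 0.0
```

Run:
```python
from h import *
o=readout.get_obs(); print(o['ee_pos'],o['orientation'],o['width'],o['ft_force'])
im=vision.get_image("wrist")
cv2.imwrite("pics/w2.png",cv2.resize(im[:,:,::-1],(800,600),interpolation=cv2.INTER_CUBIC))
```

```text
[493.40499462 -88.87834481 163.2117134 ] [-2.52193087 -1.86694696  0.00556107] 29.860294955771728 [-0.64833841 -0.15071723  0.22346744]
```

View pics/w2.png

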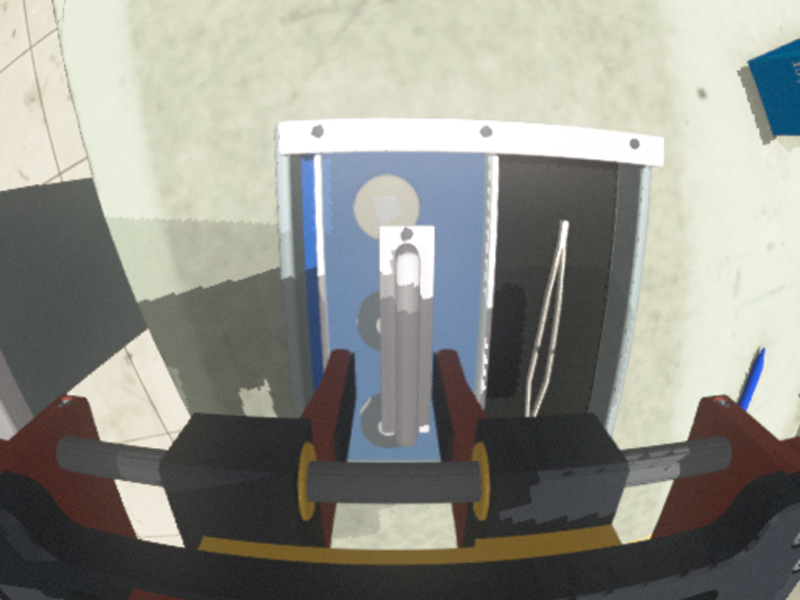

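The bar (x≈406) lies between the fingers (352 to 436), about 4 mm towards the back of centre. The cream specimen is at (387,207), so I'll descend.

Call:
servo_tool([
  [[0.32,0.1,-0.03,-0.3,0,0,0],[0.32,0,0,-0.4,0,0,0],[0.32,0,0,0,0,0,0]],
])

```text
t: 2.42
ee_pos: [499.0, -90.6, 136.7]
orientation: [-2.525, -1.868, 0.001]
ft_force: [-1.0, 1.1, -0.2]
width: 29.6
grasp_force: 0.0
```

Run:
```python
from h import *
p=np.array([493.40499462,-88.87834481,163.2117134]); rv=np.array([-2.52193087,-1.86694696,0.00556107]); g=lambda u,z:watz((np.array(u)+.5)*.64-.5,z,p,rv)
for n,u,z in [("cream",(387,207),34),("railFL",(279,122),50),("railBL",(662,138),50),("barL",(407,252),72)]: print(n,g(u,z).round(1))
```

```text
cream [507.3 -29.4  34. ]
railFL [475.7  20.8  50. ]
railBL [639.5 -29.   50. ]
barL [511.4 -44.5  72. ]
```

Call:
servo_tool([
  [[0.32,0.28,-0.084,0,0,0,0],[0.32,0.28,-0.084,0,0,0,0],[0.32,0.28,-0.084,0,0,0,0],[0.32,0.28,-0.084,0,0,0,0],[0.32,0.28,-0.084,0,0,0,0]],
])

```text
t: 2.83
ee_pos: [555.3, -107.3, 138.4]
orientation: [-2.524, -1.868, 0.001]
ft_force: [-2.5, 1.0, -1.9]
width: 30.2
grasp_force: 1.1
```

Call:
servo_tool([
  [[0.32,0.12,-0.036,0,0,0,0],[0.32,0.1,-0.03,0,0,0,0],[0.32,0.05,-0.015,0,0,0,0],[0.32,0,0,0,0,0,0]],
])

```text
t: 3.17
ee_pos: [566.8, -110.2, 137.5]
orientation: [2.524, 1.869, 0.001]
ft_force: [-0.8, -0.1, 0.1]
width: 30.1
grasp_force: 0.0
```

Call:
servo_tool([
  [[0.32,0.06,-0.018,0,0,0,0],[0.32,0.06,-0.018,0,0,0,0],[0.32,0,0,0,0,0,0]],
])

```text
t: 3.42
ee_pos: [571.6, -111.5, 136.7]
orientation: [2.524, 1.87, 0.0]
ft_force: [-1.2, 0.9, -0.3]
width: 29.9
grasp_force: 0.1
```

Call:
servo_tool([
  [[0.32,0.05,-0.015,0,0,0,0],[0.32,0.05,-0.015,0,0,0,0],[0.32,0,0,0,0,0,0]],
])

```text
t: 3.67
ee_pos: [573.6, -112.1, 136.2]
orientation: [-2.521, -1.868, 0.005]
ft_force: [-6.0, 2.1, 5.6]
width: 29.4
grasp_force: 3.5
```

Call:
servo_tool([
  [[0.32,0.06,-0.018,0,0,0,0],[0.32,0,0,0,0,0,0],[0.32,0,0,0,0,0,0]],
])

```text
t: 3.92
ee_pos: [574.0, -112.3, 135.8]
orientation: [-2.518, -1.866, 0.01]
ft_force: [-12.9, 3.0, 9.7]
width: 30.0
grasp_force: 6.7
```

Call:
servo_tool([
  [[0.32,-0.15,0.045,0,0,0,0],[0.32,-0.05,0.015,0,0,0,0],[0.32,0,0,0.3,0,0,0],[0.32,0,0,0.5,0,0,0],[0.32,0,0,0.6,0,0,0]],
])

```text
t: 4.33
ee_pos: [569.7, -110.9, 193.1]
orientation: [-2.524, -1.87, 0.001]
ft_force: [0.3, 0.5, 0.2]
width: 29.9
grasp_force: 0.0
```

Call:
servo_tool([
  [[1,0,0,0,0,0,0],[1,-0.5,0.6,0,0,0,0],[1,-0.5,0.6,0,0,0,0],[1,-0.45,0.6,0,0,0,0],[1,0,0,0,0,0,0]],
])

```text
t: 4.75
ee_pos: [508.4, -36.3, 192.5]
orientation: [-2.521, -1.871, 0.003]
ft_force: [-0.5, -0.2, -0.8]
width: 1.2
grasp_force: 0.0
```

Run:
```python
from h import *
o=readout.get_obs(); print(o['ee_pos'],o['orientation'],o['width'],o['ft_force'])
im=vision.get_image("wrist")
cv2.imwrite("pics/w3.png",cv2.resize(im[:,:,::-1],(800,600),interpolation=cv2.INTER_CUBIC))
im=vision.get_image("top")[125:250,240:370,::-1]
cv2.imwrite("pics/t3.png",cv2.resize(im,None,fx=4.6,fy=4.6,interpolation=cv2.INTER_CUBIC))
```

```text
[508.44454767 -36.30419594 192.48473624] [-2.52077854 -1.87058436  0.00313917] 1.2000210308541985 [-0.54722718 -0.16946414 -0.7619407 ]
```

View pics/w3.png

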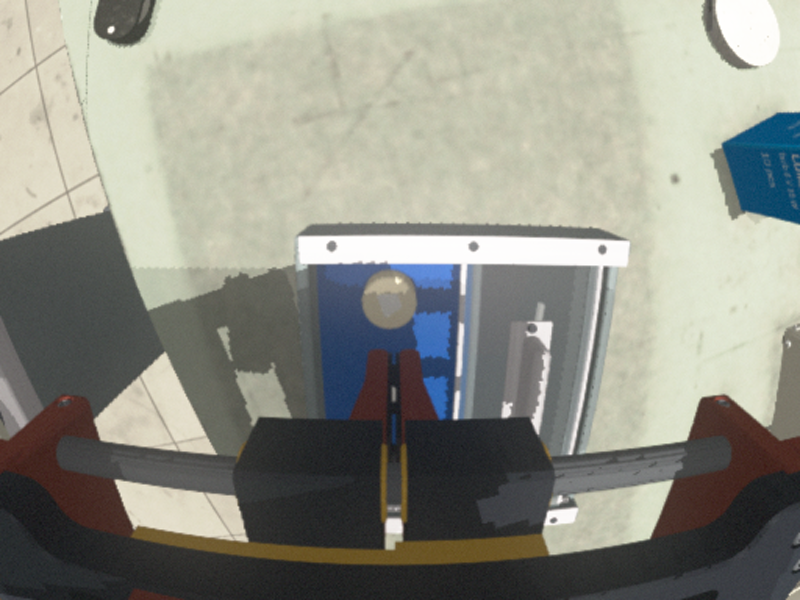

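The cover is fully back over the well. The cream face is at (389,300) with the fingertips near x≈394, so I'll compute the correction.

Run:
```python
from h import *
o=readout.get_obs(); g=lambda u,z:watz((np.array(u)+.5)*.64-.5,z,o['ee_pos'],o['orientation'])
M=R.from_rotvec(o['orientation']).as_matrix(); print(o['ee_pos'],"tip",o['ee_pos']+80*M[:,2])
print("cream",g((389,300),34), "edges",g((361,300),34),g((417,300),34),g((389,271),34),g((389,329),34))
```

```text
[511.97480168 -38.38214705 193.13506704] tip [512.07231867 -38.399655   113.13512839]
cream [511.64197979 -30.29789879  34.        ] edges [497.08699963 -25.89838989  34.        ] [526.18049227 -34.69421726  34.        ] [516.36049916 -14.83148027  34.        ] [506.73013056 -46.37601684  34.        ]
```

Call:
servo_tool([
  [[1,-0.1,0.2,-0.5,0,0,0],[1,0,0,-0.4,0,0,0],[1,0,0,0,0,0,0],[1,0,0,0,0,0,0]],
])

```text
t: 5.18
ee_pos: [508.4, -31.6, 156.3]
orientation: [-2.525, -1.869, 0.001]
ft_force: [0.1, -0.1, -0.2]
width: 0.2
grasp_force: 0.0
```

Run:
```python
from h import *
o=readout.get_obs(); im=vision.get_image("wrist")
print(o['ee_pos'],readout.get_obs()['ee_pos'],o['orientation'])
np.save("p4.npy",np.r_[o['ee_pos'],o['orientation']])
cv2.imwrite("pics/w4.png",cv2.resize(im[120:300,150:390,::-1],(720,540),interpolation=cv2.INTER_CUBIC))
```

```text
[508.41784337 -31.57788468 156.34547143] [508.74851653 -31.5985252  156.92927394] [-2.52475222e+00 -1.86908851e+00  7.40233947e-04]
```

View pics/w4.png

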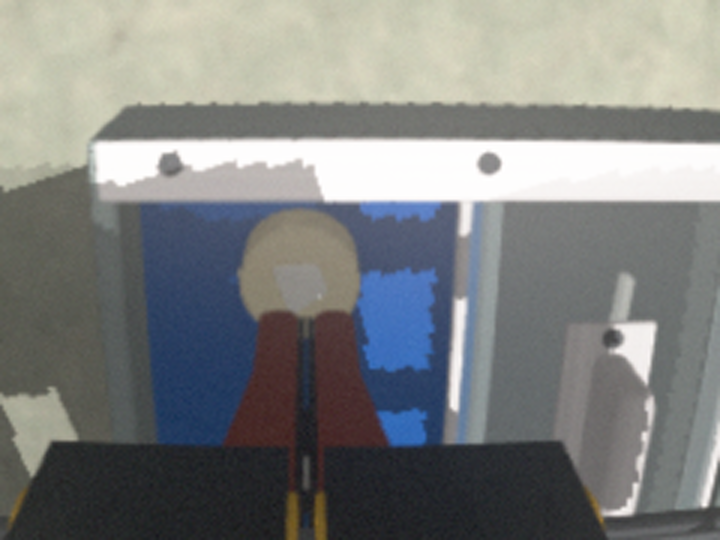

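The cream face spans x from 239 to 361 with its top edge at 209, putting its centre near (300,270). The fingertips are above its near edge in perspective.

Run:
```python
from h import *
q=np.load("p4.npy"); g=lambda u,z:watz((np.array(u)+.5)/3-.5+[150,120],z,q[:3],q[3:])
L,Rr,T=g((239,270),34),g((361,270),34),g((300,209),34)
ax=np.array([.957,-.29,0]); ay=np.array([.29,.957,0])
print(L,Rr,np.hypot(*(L-Rr)[:2]),"c1",(L+Rr)/2,"from top edge",T-15*ay)
```

```text
[493.8755686  -21.57520255  34.        ] [522.39986028 -30.2422289   34.        ] 29.811953334083462 c1 [508.13771444 -25.90871572  34.        ] from top edge [508.36386313 -25.38339084  34.        ]
```

Run:
```python
from h import *
W=vision.camera_params("wrist"); H=np.linalg.inv(W['hand_eye'])
for p in [(10,0,80),(0,0,80),(10,12,80),(10,-12,80)]:
    c=H[:3,:3]@p+H[:3,3]; th=np.arctan2(np.hypot(*c[:2]),c[2]); d=c[:2]/np.hypot(*c[:2])*th*W['fx']+[W['cx'],W['cy']]
    print(p,((d-[150,120]+.5)*3-.5).round(1),"mm/px",np.linalg.norm(c)/W['fx']/3)
P=vision.camera_params("top")
im=cv2.imread("pics/t3.png"); print(im.shape)
```

```text
(10, 0, 80) [307.8 323.9] mm/px 0.19824834429686247
(0, 0, 80) [307.8 368.8] mm/px 0.20310057430872486
(10, 12, 80) [368.4 323.8] mm/px 0.19872717375856155
(10, -12, 80) [247.2 323.7] mm/px 0.19868145372346513
(575, 598, 3)
```

View pics/t3.png

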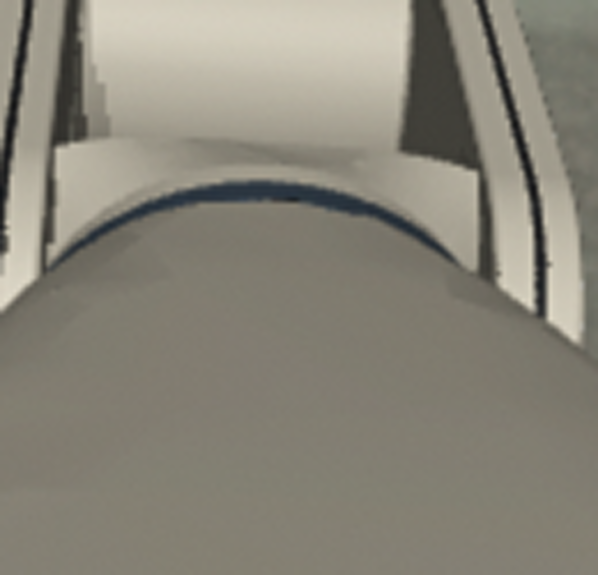

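Call:
servo_tool([
  [[1,-0.03,0.04,-0.3,0,0,0],[1,0,0,-0.2,0,0,0],[1,0,0,-0.15,0,0,0],[1,0,0,0,0,0,0],[1,0,0,0,0,0,0]],
])

```text
t: 5.65
ee_pos: [506.7, -29.5, 130.6]
orientation: [-2.525, -1.87, 0.0]
ft_force: [-0.2, -0.1, 0.3]
width: 0.5
grasp_force: 0.0
```

Run:
```python
from h import *
o=readout.get_obs(); im=vision.get_image("wrist"); im2=vision.get_image("scene")
print(o['ee_pos'],readout.get_obs()['ee_pos'],o['orientation'])
np.save("p5.npy",np.r_[o['ee_pos'],o['orientation']])
a=cv2.resize(im[140:290,170:370,::-1],(400,300),interpolation=cv2.INTER_CUBIC)
b=cv2.resize(im2[120:240,210:370,::-1],(400,300),interpolation=cv2.INTER_CUBIC)
cv2.imwrite("pics/w5.png",np.hstack([a,b]))
```

```text
[506.69163953 -29.52945123 130.64920819] [506.8776505  -29.43161562 130.9997094 ] [-2.52453952e+00 -1.86961689e+00  2.81681883e-04]
```

View pics/w5.png

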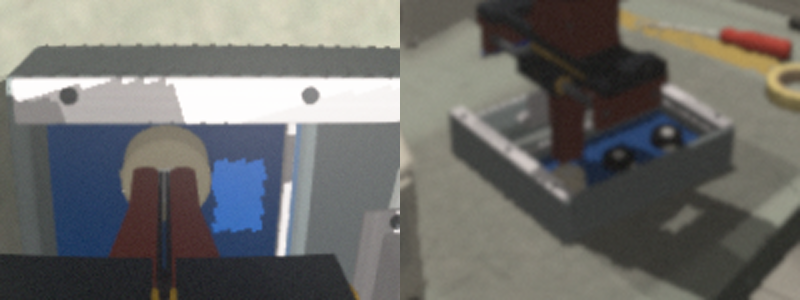

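Call:
servo_tool([
  [[1,0.01,0.035,-0.05,0,0,0],[1,0,0,0,0,0,0],[1,0,0,0,0,0,0],[1,0,0,0,0,0,0],[1,0,0,0,0,0,0]],
])

```text
t: 6.17
ee_pos: [507.0, -27.9, 128.7]
orientation: [2.524, 1.87, 0.0]
ft_force: [-0.1, 0.1, 0.0]
width: 0.7
grasp_force: 0.0
```

Call:
servo_tool([
  [[1,0,0,0,0,0,0],[1,0,0,0,0,0,0],[1,0,0,0,0,0,0],[1,0,0,0,0,0,0],[1,0,0,0,0,0,0]],
])

```text
t: 6.58
ee_pos: [507.0, -27.9, 128.7]
orientation: [-2.524, -1.87, -0.0]
ft_force: [0.2, 1.0, -0.5]
width: 0.9
grasp_force: 0.0
```

Call:
servo_tool([
  [[1,0,0,0,0,0,0],[1,0,0,0,0,0,0],[1,0,0,0,0,0,0],[1,0,0,0,0,0,0],[1,0,0,0,0,0,0]],
])

```text
t: 7.0
ee_pos: [506.9, -27.9, 128.6]
orientation: [-2.524, -1.87, 0.0]
ft_force: [-1.0, -0.2, 0.4]
width: 0.6
grasp_force: 0.0
```

Call:
servo_tool([
  [[1,0,0,0,0,0,0],[1,0,0,0,0,0,0],[1,0,0,0,0,0,0],[1,0,0,0,0,0,0],[1,0,0,0,0,0,0]],
])

```text
t: 7.42
ee_pos: [506.9, -27.9, 128.6]
orientation: [-2.524, -1.87, 0.0]
ft_force: [-0.2, -0.2, 0.1]
width: -0.0
grasp_force: 0.0
```

Call:
servo_tool([
  [[1,0,0,0,0,0,0],[1,0,0,0,0,0,0],[1,0,0,0,0,0,0],[1,0,0,0,0,0,0],[1,0,0,0,0,0,0]],
])

```text
t: 7.83
ee_pos: [507.0, -27.9, 128.6]
orientation: [2.524, 1.87, 0.0]
ft_force: [0.2, 0.5, -0.1]
width: 0.3
grasp_force: 0.0
```

Call:
servo_tool([
  [[1,0,0,0,0,0,0],[1,0,0,0,0,0,0],[1,0,0,0,0,0,0],[1,0,0,0,0,0,0],[1,0,0,0,0,0,0]],
])

```text
t: 8.25
ee_pos: [506.9, -27.9, 128.6]
orientation: [-2.524, -1.87, 0.0]
ft_force: [-0.4, 0.1, 0.9]
width: 0.4
grasp_force: 0.0
```

Call:
servo_tool([
  [[1,0,0,0,0,0,0],[1,0,0,0,0,0,0],[1,0,0,0,0,0,0],[1,0,0,0,0,0,0],[1,0,0,0,0,0,0]],
])

```text
t: 8.67
ee_pos: [506.9, -27.9, 128.6]
orientation: [-2.524, -1.87, 0.0]
ft_force: [-0.0, 1.0, -0.5]
width: 0.5
grasp_force: 0.0
```

Call:
servo_tool([
  [[1,0,0,0.5,0,0,0],[1,0,0,0.8,0,0,0],[0.32,0,0,0.2,0,0,0],[0.32,0.5,-0.7,0,0,0,0],[0.32,0.5,-0.7,0,0,0,0]],
])

```text
t: 9.08
ee_pos: [547.2, -83.7, 189.7]
orientation: [2.521, 1.873, 0.002]
ft_force: [0.1, -0.2, 0.4]
width: 16.8
grasp_force: 0.0
```

Call:
servo_tool([
  [[0.32,0.44,-0.64,0,0,0,0],[0.32,0,0,0,0,0,0],[0.32,0,0,0,0,0,0],[0.32,0,0,0,0,0,0]],
])

```text
t: 9.42
ee_pos: [563.7, -109.2, 188.0]
orientation: [-2.524, -1.869, 0.002]
ft_force: [-0.2, 0.7, -1.0]
width: 29.7
grasp_force: 0.0
```

Call:
servo_tool([
  [[0.32,0,0,-0.4,0,0,0],[0.32,0,0,-0.5,0,0,0],[0.32,0,0,-0.4,0,0,0],[0.32,0,0,0,0,0,0]],
])

```text
t: 9.75
ee_pos: [561.8, -108.0, 133.8]
orientation: [-2.52, -1.869, 0.006]
ft_force: [-0.5, 1.0, -0.0]
width: 29.8
grasp_force: 0.0
```

Call:
servo_tool([
  [[0.32,-0.2,0.06,0,0,0,0],[0.32,-0.28,0.085,0,0,0,0],[0.32,-0.28,0.085,0,0,0,0],[0.32,-0.28,0.085,0,0,0,0],[0.32,-0.28,0.085,0,0,0,0]],
])

```text
t: 10.17
ee_pos: [511.7, -93.0, 138.0]
orientation: [2.522, 1.869, 0.003]
ft_force: [3.0, -1.2, -1.6]
width: 29.9
grasp_force: 1.2
```

Call:
servo_tool([
  [[0.32,-0.2,0.06,0,0,0,0],[0.32,-0.2,0.06,0,0,0,0],[0.32,-0.15,0.045,0,0,0,0],[0.32,-0.05,0.015,0,0,0,0],[0.32,0,0,0,0,0,0]],
])

```text
t: 10.58
ee_pos: [487.1, -86.1, 136.8]
orientation: [-2.524, -1.87, 0.001]
ft_force: [0.5, -1.1, -0.5]
width: 29.8
grasp_force: 0.0
```

Call:
servo_tool([
  [[0.32,-0.06,0.018,0,0,0,0],[0.32,-0.06,0.018,0,0,0,0],[0.32,-0.03,0.009,0,0,0,0],[0.32,0,0,0,0,0,0]],
])

```text
t: 10.92
ee_pos: [481.6, -84.5, 136.6]
orientation: [-2.524, -1.87, 0.0]
ft_force: [1.0, 0.3, 0.2]
width: 29.9
grasp_force: 0.4
```

Call:
servo_tool([
  [[0.32,-0.05,0.015,0,0,0,0],[0.32,-0.03,0.009,0,0,0,0],[0.32,0,0,0,0,0,0]],
])

```text
t: 11.17
ee_pos: [480.1, -84.0, 136.8]
orientation: [2.522, 1.868, 0.004]
ft_force: [6.8, -3.2, -4.1]
width: 29.9
grasp_force: 3.3
```

Resistance appears at the predicted shut position. One more nudge will confirm it.

Call:
servo_tool([
  [[0.32,-0.06,0.018,0,0,0,0],[0.32,0,0,0,0,0,0],[0.32,0,0,0,0,0,0]],
])

```text
t: 11.42
ee_pos: [479.7, -83.8, 137.2]
orientation: [2.519, 1.866, 0.009]
ft_force: [11.5, -4.7, -8.0]
width: 30.3
grasp_force: 6.2
```

Call:
servo_tool([
  [[0.32,0.15,-0.045,0,0,0,0],[0.32,0.05,-0.015,0,0,0,0],[0.32,0,0,0.4,0,0,0],[0.32,0,0,0.7,0,0,0],[0.32,0,0,0.8,0,0,0]],
])

```text
t: 11.83
ee_pos: [482.3, -84.9, 211.8]
orientation: [-2.521, -1.867, 0.006]
ft_force: [0.8, 0.1, 0.5]
width: 29.9
grasp_force: 0.0
```

Call:
servo_tool([
  [[0.32,-0.5,-0.3,0.8,0,0,0],[0.32,-0.5,-0.3,0.5,0,0,0],[0.32,0,0,0,0,0,0],[0.32,0,0,0,0,0,0],[0.32,0,0,0,0,0,0]],
])

```text
t: 12.25
ee_pos: [443.9, -109.1, 264.1]
orientation: [-2.524, -1.869, 0.001]
ft_force: [-0.5, 0.6, 1.0]
width: 30.0
grasp_force: 0.0
```

Run:
```python
from h import *
o=readout.get_obs(); print(o['ee_pos'],o['ft_force'])
im=vision.get_image("wrist")
cv2.imwrite("pics/w6.png",cv2.resize(im[:,:,::-1],(800,600),interpolation=cv2.INTER_CUBIC))
```

```text
[ 443.89166641 -109.05939363  264.05785972] [-0.50533684  0.63149394  0.96132059]
```

View pics/w6.png

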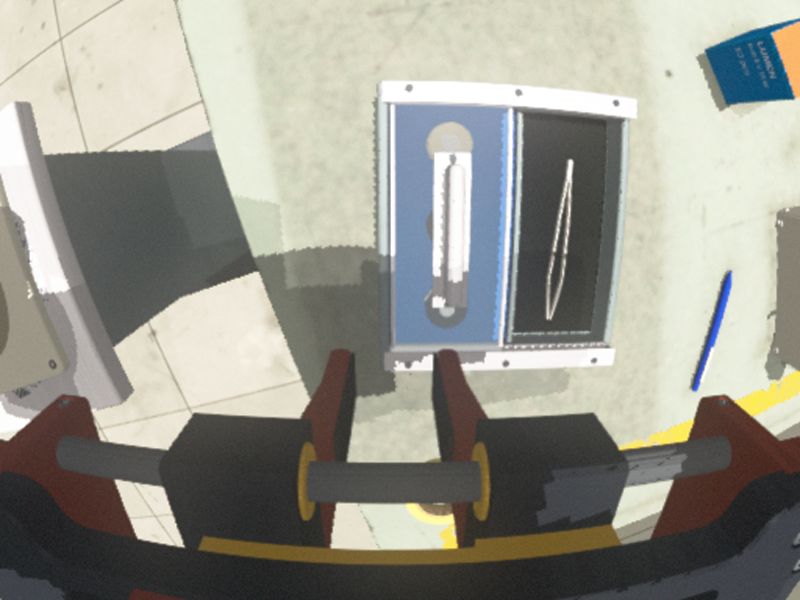

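The cover's front edge at x≈391 is flush with the front wall, so it is fully shut. The specimens and tweezers are in place, and the robot is clear.

```bash
python3 -c "
from workcell import close_job; print(close_job())"
```

```text
the job is handed in; nothing more can be done
None
```

I slid the cover fully back, pointed at the cream specimen for about 2.5 s with the fingertips about 15 mm above its face and centred to within about 3 mm, and slid the cover fully shut; the job is handed in, with nothing else touched or moved.

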